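# Set the back-stop in its locating notches

## Task

On the blank-cutting jig, push the back-stop board slowly and gently along its two notched rails, away from the rails' open end and towards the stop beam, until you feel it drop into its locating notches and it lies flat and fully home. Only push it: never lift it. Leave the hammer, the tin and the steel block alone, and finish with the hand clear.

Things in the scene. Friction and masses are not known exactly. Their poses are not given: they have to be found in the camera images.
- jig: The jig, fixed to the bench: a wooden bed 190 (its x) x 500 (its y) x 20 mm. Origin: centre of the bed's underside, on the bench; z up. Along each long side a steel guide cheek 14 mm wide, inner faces at x = +-76.5 mm, tops 54 mm above the bench. Its -y end is open; between the cheeks it carries the two rails.
- rails (a point): Centre between the two rails, at the height of their tops (40 mm). Rails: steel, 28 x 480 mm, along the jig's y, at x = +-58 mm. They are clamped in a different place each time, so the board drops in with its origin anywhere from y = -10 to +100 mm of the jig. No reading gives the place: it is found by feel (or notches ahead of the board seen from above).
- notch_info (a point): Point on the jig midway between the rails, 33 mm up: the height of the notch floors (not the notches' place along y). Each rail has two notches 7 mm deep, 21 mm long for 16 mm feet: one in its outer half for a leading foot, one in its inner half, 90 mm nearer -y, for a trailing foot. All four feet drop at once. Home, the board has 2 to 3 mm of play along y, then stops hard.
- stop_beam (a point): Middle of the top of the wooden stop beam (16 mm thick, top 72 mm above the bench) across the jig's +y end, 242 mm from the jig's centre. It only keeps the board from leaving the rails: the notches come before it.
- backstop: The loose back-stop board: wood with a dark steel plate on top, 150 (its x, across the rails) x 130 (its y) x 28 mm, on four feet 8 mm high. Origin: centre, at the feet's undersides: 40 mm above the bench while sliding, 33 mm when home; top 36 mm above it. Axes agree with the jig's. Starts at y = -130 to -80 mm of the jig, 1.5 mm play to each cheek.
- push_face (a point): Centre of the board's trailing vertical face (65 mm towards -y from its origin, 22 mm above it). The face spans 10 to 36 mm above the feet's undersides and 150 mm across; push it there along the jig's +y. Board 0.4 to 0.85 kg; sliding takes 1 to 6 N. Keep to 0.05 m/s: faster, it jars too hard (over 60 N) against the notch ends.
- hammer: Bystander: a hammer lying on the bench beyond the jig (+x), about 270 mm long. Not to be touched.
- tin: Bystander: a closed metal tin, 64 mm diameter, 85 mm high, right of the jig (-y). Origin: centre of its underside. Not to be touched.
- dolly: Bystander: a dark steel block 60 x 100 x 35 mm, left of the jig (+y). Origin: centre of its underside. Not to be touched.
Mind the look-alikes: they are no part of the job. Leave any purple or yellow look-alike of the backstop alone.

How it is judged:
At the end, for the whole second after the job is handed in: The board has dropped into its notches (origin at least 5.5 mm below its sliding height relative to the jig), lies flat (within 0.03 rad) and square (0.05 rad) on the rails, and is at rest (z of backstop in the frame of jig between 0.03 and 0.0345 m and angle between backstop's own z axis and vertical below 0.03 rad and angle between the y axis of backstop and the y axis of jig, either way round below 0.05 rad and y of backstop in the frame of jig between -0.02 and 0.11 m and linear speed of backstop below 0.01 m/s); the robot touches nothing.
It fails at once if the board is lifted (origin more than 10 mm above its sliding height) (z of backstop in the frame of jig above 0.05 m).
It fails at once if the board is shoved hard (over 60 N) (contact force between any of the fingers, the arm and backstop above 60 N).
It fails at once if a bystander is disturbed (moved more than 20 mm) (distance of any of hammer, tin, dolly from where it was at the start of the episode above 0.02 m).
It also fails if it takes over 43 s, if anything falls off the work surface, if the arm or the gripper's body presses on something with over 40 N, if the wrist force passes 120 N, or if a joint passes its speed limit or range.

## Robot

A 6-joint arm with a two-finger parallel gripper is mounted at the origin on the work surface. World frame = base frame: x ahead of the robot, y to its left, z up, the work surface at z = 0. Lengths are in m, angles in rad, forces in N, time in s.
With the tool pointing down it reaches from about 0.325 to 0.875 m from the base axis. Payload 4.4 kg.
Tool frame: the origin (TCP) lies between the finger pads; the fingertips stand 17 mm ahead of it and the grasp point (between the pads) lies 2 mm behind it; x points along the fingers, y is the direction in which the jaws open and shut, and the axes are right-handed (so a half turn about x gives the same grasp; the last joint's range is limited). The gripper opens to 85 mm and grips with 20 to 120 N. Pads are 22 mm wide; open, the fingers measure 114 mm over their backs; the gripper's body (76 mm by 85 mm) begins 54 mm behind the grasp point. The pads swing forward as they close: fully open they stand 13 mm farther back than shut.
Start: joints at [-1.462, 0.207, 1.542, -0, 1.393, -0.15], TCP at [0.147, -0.556, 0.248] pointing down, gripper open.
Joint ranges: [-2.73, 2.73], [-0.86, 2.22], [0.23, 2.46], [-1.11, 4.25], [0.08, 2.63], [-2.82, 2.82]. Speed limits (rad/s): [2.79, 2.79, 3.14, 3.14, 3.14, 3.14].

## Interface

Orientations are given as a unit quaternion [w, x, y, z].
In Python, from bench import robot gives the robot as it stands. Calls block until the motion is done:
- robot.reach(position, orientation): joint-space move of the TCP to a pose.
- robot.move_linear(position, rate=0.15, orientation=None, contact_N=None): straight line of the TCP; orientation=None keeps the orientation; rate is the mean speed in m/s. With contact_N (N) it stops when the force on the tool has changed by that much, and returns True; else False.
- robot.goto_joints(angles): joint-space move.
- robot.command_gripper(opening): opening from 0.0 (shut) to 1.0 (fully open); the grip force is fixed at half the most; returns when the fingers have stopped.
- robot.sleep(seconds).
- robot.solve_ik(position, orientation): joint angles nearest the present ones, or None.
- robot.grab_frame(name): name is "side" or "top"; returns the picture (420x560x3 uint8, red, green, blue); there is no depth.
- robot.get_calibration(name): a dict with "intrinsics" (3x3 intrinsics, pixels), "world_to_cam" (4x4, takes a point from world to camera coordinates). Camera axes: x right, y down, z forward; pixel columns grow to the right and rows downward; lengths in m; the calibration is good to about 2 mm. A picture is of the moment at which its call begins. get_calibration takes no time and is no camera call.
A pose or a line that the arm cannot do raises robot.MotionError and nothing moves.
- robot.finish_job(): hands the job in, once; it reports no verdict.
Readings, each from a call of its own:
- robot.get_time(): time.
- robot.get_joint_positions(): joint angles.
- robot.get_joint_vel(): joint speeds.
- robot.get_tau(): joint torques, N m.
- robot.get_tool_pos(): TCP position.
- robot.get_eef_rot(): TCP orientation.
- robot.get_wrist_force(): force on the tool from outside, world axes, zero at the start.
- robot.get_wrist_torque(): the same for the moment, N m.
- robot.get_grip_width(): opening from 0.0 (shut) to 1.0 (fully open).
Only numpy, scipy, OpenCV 4.12 (cv2) and the standard library are available. Lean on these libraries where they do the work, as an engineer would, in place of code of your own. Each camera call takes 0.05 s, during which the arm holds its last target. There are 200 camera calls.

## Working session

There is one attempt and no reset: what is moved stays moved. The work goes in short steps, each a Python script; the robot and the scene stay as the last script left them, time stands still between calls to the robot, and variables do not carry over. Pictures are saved under pics/ and viewed, about 8 in all and at most 12, crops included, and the job is handed in when it is done.

```bash
mkdir -p pics; python3 - <<'E'
from bench import robot
import cv2,numpy as np
for n in("top","side"):
    im=robot.grab_frame(n); cv2.imwrite(f"pics/{n}0.png",cv2.cvtColor(im,cv2.COLOR_RGB2BGR))
    c=robot.get_calibration(n); print(n,np.round(c["intrinsics"],1).tolist(),np.round(c["world_to_cam"],4).tolist())
print(robot.get_time(),robot.get_eef_rot())
E
```

```text
top [[384.5, 0.0, 274.7], [0.0, 384.5, 212.3], [0.0, 0.0, 1.0]] [[0.0246, -0.9994, -0.0246, 0.0233], [-0.9984, -0.0232, -0.0523, 0.5343], [0.0517, 0.0258, -0.9983, 1.0133], [0.0, 0.0, 0.0, 1.0]]
side [[463.3, 0.0, 274.4], [0.0, 463.3, 209.7], [0.0, 0.0, 1.0]] [[-0.7433, 0.6685, 0.0231, 0.3835], [0.3916, 0.4629, -0.7952, -0.1469], [-0.5423, -0.5821, -0.6059, 1.7704], [0.0, 0.0, 0.0, 1.0]]
0.1 [ 0.09050851  0.70119658  0.09199056 -0.70119134]
```

View pics/top0.png

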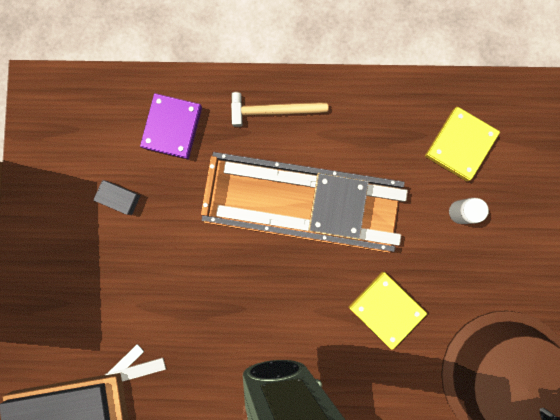

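View pics/side0.png

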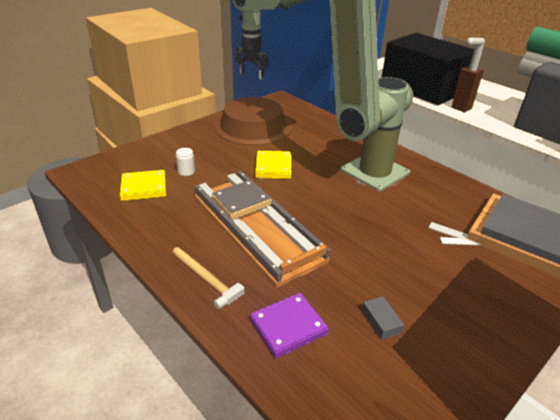

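The top view shows the jig running left (+y, stop beam at about (210,187)) to right, with its open end near (400,220). The dark board is at about (340,207). The yellow and purple look-alikes are off the jig, and the tin is at (468,211), beyond the open end.

```bash
python3 - <<'E'
import cv2
im=cv2.imread("pics/top0.png")[145:255,195:415]
cv2.imwrite("pics/crop0.png",cv2.resize(im,(792,396),interpolation=cv2.INTER_CUBIC))
E
```

```text
(no output)
```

View pics/crop0.png

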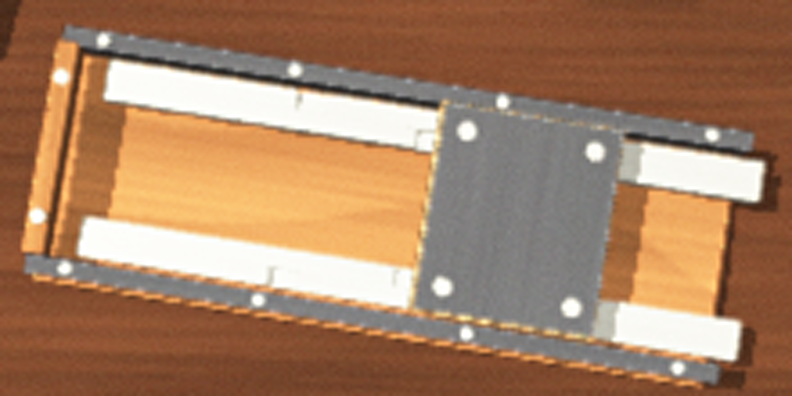

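The crop shows the board's top corners at (443,100), (622,133), (592,335) and (413,307). Notch edges are visible at about (298,98) and (270,277) on the outer halves, and (425,138) and (398,280) on the inner halves.

```bash
cat > h.py <<'E'
from bench import robot
import numpy as np, cv2
def bp(uv,z,n="top"):
    c=robot.get_calibration(n);K=np.array(c["intrinsics"]);T=np.array(c["world_to_cam"]);R,t=T[:3,:3],T[:3,3]
    d=R.T@np.linalg.solve(K,[uv[0],uv[1],1]);o=-R.T@t
    return o+d*(z-o[2])/d[2]
def crop(p,z): return bp((p[0]/3.6+195-.36,p[1]/3.6+145-.36),z)
E
python3 - <<'E'
from h import *
P=[crop(p,.076)[:2] for p in[(443,100),(622,133),(592,335),(413,307)]]
print("board",np.round(P,4),np.mean(P,0))
for a,b in((0,1),(3,2)):
    d=P[a]-P[b];print(np.linalg.norm(d),np.degrees(np.arctan2(d[1],d[0])))
C=[crop(p,.054)[:2] for p in[(66,30),(752,138),(717,375),(26,265)]]
print("cheek",np.round(C,4),np.mean(C,0))
for a,b in((0,1),(3,2)):
    d=C[a]-C[b];print(np.linalg.norm(d),np.degrees(np.arctan2(d[1],d[0])))
B=[crop(p,.072)[:2] for p in[(68,42),(33,252)]];beam=np.mean(B,0);print("beam",beam)
d=(C[0]-C[1]+C[3]-C[2]);d/=np.linalg.norm(d);bc=np.mean(P,0)
print("d",d,"board y",(bc-beam)@d+.242)
for p in[(298,98),(270,277),(425,138),(398,280)]:
    print("notch y",(crop(p,.04)[:2]-beam)@d+.242)
s=np.array([d[1],-d[0]]);print("lateral of beam vs board",(beam-bc)@s, "tin",bp((468,212),.05), "th",np.degrees(np.arctan2(d[1],d[0])))
E
```

```text
board [[ 0.6335 -0.0712]
 [ 0.613  -0.196 ]
 [ 0.472  -0.1771]
 [ 0.4884 -0.0532]] [ 0.55172408 -0.12437221]
0.12645772123381965 80.64192022750218
0.12497646981867781 82.49384092364447
cheek [[ 0.6823  0.1995]
 [ 0.6144 -0.2926]
 [ 0.4459 -0.2693]
 [ 0.5119  0.2226]] [ 0.56360287 -0.03495298]
0.49671972212769105 82.14049518617531
0.49635757916138945 82.36492842219778
beam [0.59529654 0.20420285]
d [0.13480474 0.99087218] board y -0.08944966241761576
notch y 0.07620695049420631
notch y 0.07552203577847177
notch y -0.019386756888210344
notch y -0.016049980217455906
lateral of beam vs board -0.0011187398109890334 tin [ 0.5440292  -0.45728772  0.05      ] th 82.25267088238637
```

Board origin is at jig y ≈ -0.09. From the visible notch edges, home should be at about y ≈ 0.02 to 0.04. I'll approach behind the trailing face with shut fingers and push slowly, stopping on contact force.

```bash
cat >> h.py <<'E'
from scipy.spatial.transform import Rotation as Ro
d=np.array([.1348,.9909,0]);d/=np.linalg.norm(d);s=np.array([d[1],-d[0],0])
bc=np.array([.5517,-.1244,0])
def pt(y,z): return bc+(y+.0894)*d+[0,0,z]     # y in jig frame
def quat(sg):
    x=np.array([0,0,-1.]);y=sg*s
    q=Ro.from_matrix(np.c_[x,y,np.cross(x,y)]).as_quat();return q[[3,0,1,2]]
def jy(p): return (p-bc)@d-.0894
E
python3 - <<'E'
from h import *
q0=robot.get_joint_positions();best=None
p=pt(-.0894-.065-.011-.03,.18)
for sg in(1,-1):
    q=robot.solve_ik(p,quat(sg));print(sg,q)
    if q is not None and (best is None or abs(q[5])<abs(best[1][5])): best=(sg,q)
Q=quat(best[0]);robot.command_gripper(0.0)
robot.reach(p,Q)
p[2]=.0635;print(robot.move_linear(p,rate=.12,contact_N=8))
im=robot.grab_frame("side");cv2.imwrite("pics/s1.png",cv2.resize(im[150:300,170:370,::-1],(800,600),interpolation=cv2.INTER_CUBIC))
print(best[0],robot.get_tool_pos(),p,robot.get_wrist_force(),robot.get_time())
E
```

```text
1 [-5.51554851e-01  2.89026712e-01  1.58686759e+00 -4.44089210e-16
  1.26569835e+00 -4.16346896e-01]
-1 [-5.51554851e-01  2.89026712e-01  1.58686759e+00 -4.44089210e-16
  1.26569835e+00  2.72524576e+00]
False
1 [ 0.53830011 -0.22997868  0.06466048] [ 0.53741158 -0.22943257  0.0635    ] [-0.49996479  0.36720581 -0.1308882 ] 3.9
```

View pics/s1.png

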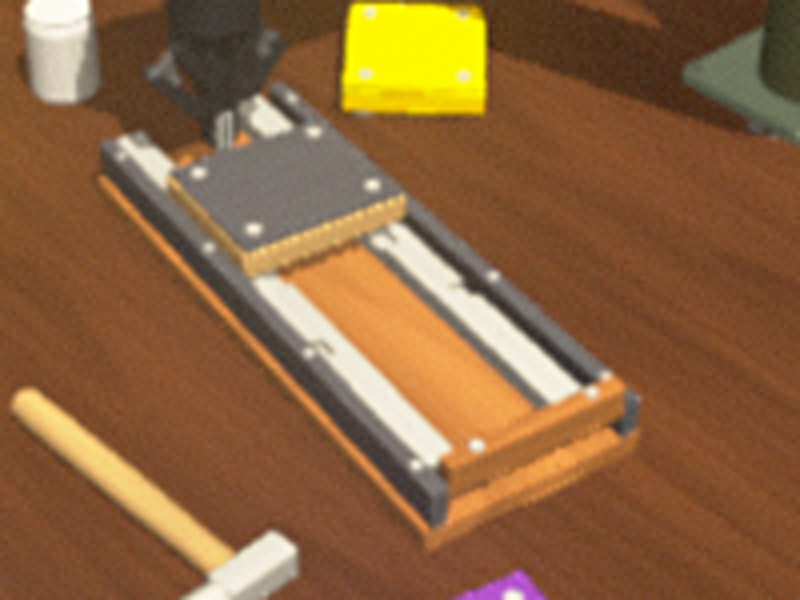

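The fingers are behind the board at (225,130), inside the cheeks. The outer notches are visible ahead, at (318,348) and (462,287). Now the push.

```bash
python3 - <<'E'
from h import *
hit=robot.move_linear(pt(.034,.0635),rate=.022,contact_N=12)
p=robot.get_tool_pos();print(hit,p,"jig y tcp",jy(p),"board~",jy(p)+.076,robot.get_wrist_force(),robot.get_time())
im=robot.grab_frame("side");a=cv2.resize(im[150:300,170:370,::-1],(800,600),interpolation=cv2.INTER_CUBIC);cv2.imwrite("pics/s2.png",a)
E
```

```text
True [ 0.55664187 -0.08584651  0.06323389] jig y tcp -0.050532234329398365 board~ 0.025467765670601633 [ 0.28495948 -1.0671452   0.23970226] 9.9917
```

View pics/s2.png

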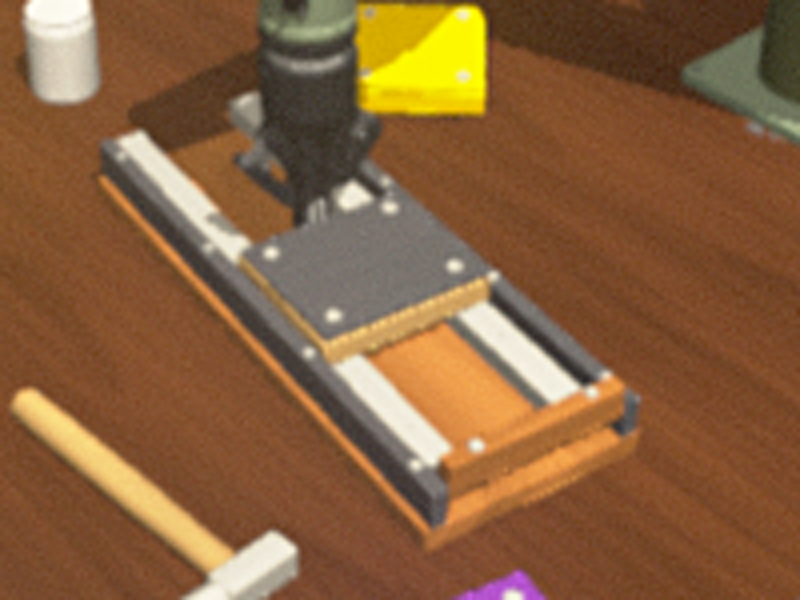

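The board hit a hard stop at y ≈ 0.025, where the notches were predicted. I'll back off, test-push once more, then retract and check the height by triangulation.

```bash
python3 - <<'E'
from h import *
robot.move_linear(pt(-.0505-.012,.0635),rate=.04);robot.sleep(.3)
hit=robot.move_linear(pt(-.0505+.02,.0635),rate=.015,contact_N=15)
p=robot.get_tool_pos();print(hit,"jig y tcp",jy(p),robot.get_wrist_force())
robot.move_linear(pt(-.0505-.04,.0635),rate=.06)
robot.move_linear(pt(-.0505-.04,.2),rate=.12)
robot.reach(pt(-.25,.3),quat(1))
print(robot.get_time())
t=robot.grab_frame("top");cv2.imwrite("pics/t3.png",cv2.resize(t[145:255,195:415,::-1],(792,396),interpolation=cv2.INTER_CUBIC))
im=robot.grab_frame("side");cv2.imwrite("pics/s3.png",cv2.resize(im[180:260,210:310,::-1],(750,600),interpolation=cv2.INTER_CUBIC))
E
```

```text
True jig y tcp -0.05051610565964919 [-0.00596182 -1.78563609  0.90560592]
14.8167
```

View pics/t3.png

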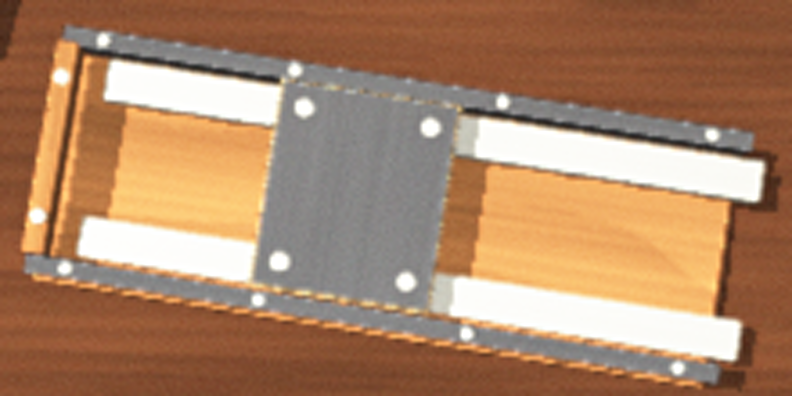

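View pics/s3.png

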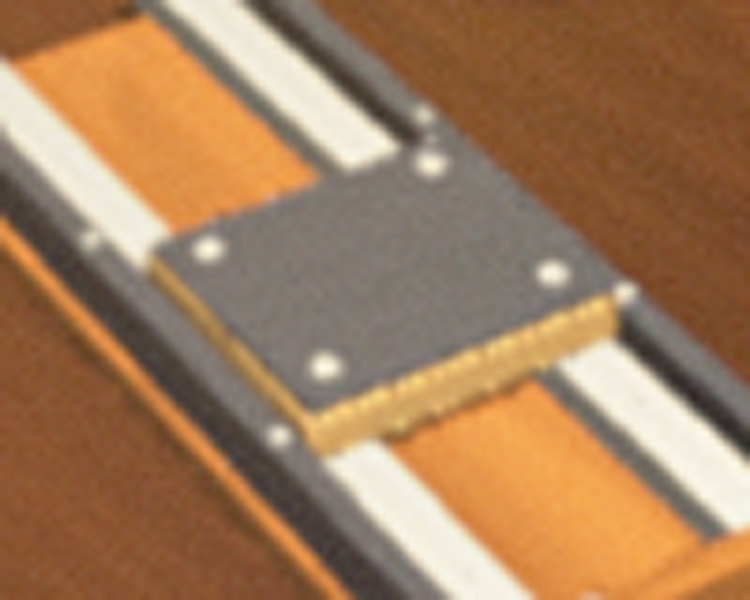

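Both views show the hand clear and the board square between the cheeks, with the notches under it. Screw heads from above are at (303,107), (430,127), (405,281) and (279,261). In the side crop they are at (325,367), (208,249), (431,163) and (553,272). I'll triangulate these before and after.

```bash
python3 - <<'E'
from h import *
def Pm(n):
    c=robot.get_calibration(n);return np.array(c["intrinsics"])@np.array(c["world_to_cam"])[:3]
def u(a,s,o): a=np.array(a,float);return ((a+.5)/s-.5+o).T
def tri(t,sd):
    X=cv2.triangulatePoints(Pm("top"),Pm("side"),t,sd);return (X[:3]/X[3]).T
b=tri(u([(467,131),(595,151),(571,307),(442,287)],3.6,(195,145)),u([(254,229),(198,172),(313,131),(373,185)],4,(170,150)))
a=tri(u([(303,107),(430,127),(405,281),(279,261)],3.6,(195,145)),u([(325,367),(208,249),(431,163),(553,272)],7.5,(210,180)))
for n,X in(("before",b),("after",a)): print(n,np.round(X[:,2]*1e3,1),"mean",X.mean(0),"jig y",jy(X.mean(0)))
# fixed cheek screws as reference
c=tri(u([(295,69),(502,102),(259,300),(466,334)],3.6,(195,145)),u([(280,435),(91,239),(625,292),(425,115)],7.5,(210,180)))
print("cheek screws z",np.round(c[:,2]*1e3,1))
E
```

```text
before [76.4 77.1 77.8 76.5] mean [ 0.55146932 -0.12520535  0.07696945] jig y -0.09022909471977394
after [69.9 69.7 70.8 70.7] mean [ 0.56694698 -0.01082347  0.07026831] jig y 0.02519518714198317
cheek screws z [55.4 54.8 54.7 54.9]
```

The board's top dropped by 6.7 mm on all four screws, so it's flat and home.

```bash
python3 -c "
from bench import robot
print(robot.get_time(),robot.get_wrist_force());robot.finish_job()"
```

```text
14.9167 [-1.02737767 -0.19080636 -0.81484834]
the job is handed in; nothing more can be done
```

I pushed the board with the shut fingers at about 0.022 m/s mean until it hit a hard stop at jig y ≈ 0.025 m. I then backed off, test-pushed once more, moved the hand clear and handed the job in at about 15 s.

- **Stop position:** the second push stopped the hand in the same place to within 0.1 mm. The spot agrees with the notches seen ahead of the board before the push (home predicted at about 0.02 to 0.04 m).
- **Drop:** triangulating the four screw heads before and after gave a mean drop of 6.7 mm, against 7 mm expected. Their heights agree to about 1 mm, so the board is flat. It looks square between the cheeks.
- **Forces and bystanders:** the pushes were set to stop at a change of 12 N and then 15 N; I did not record the peak force. I kept the arm's path away from the hammer, tin and steel block, but did not measure their positions afterwards.

No check failed or disagreed.

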